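Restack nested violin-parts bins on their ledges

TASK

The blue peg bin has been dropped into the grey bridge bin the way they nest, so it sits down over the bridge blanks, and a black peg was left lying among them. Lift the blue bin out, put the stray peg in the blue bin with the other one, and gently set the blue bin on the grey bin turned half round, its card at the opposite end from the grey one's, so that it stands level, fully down on the grey bin's ledges. Both pegs end in the blue bin and both bridge blanks in the grey one; leave the grey bin where it stands and the other things on the bench alone.

Things in the scene. Friction and masses are not known exactly. Their poses are not given: they have to be found in the camera images.
- grey_mid (a point): The grey stack-and-nest parts bin, loose, 0.22 kg, the bench to its left is free: 190 mm long (x), 140 wide (y), 60 high. The point is its centre, 30 mm above its underside; z up, x towards the end with the white card. The 2.5 mm walls slope in to the 5 mm floor, 153 x 103 mm outside. Nested, the blue bin's rim band rests on this rim, 22 mm higher than this bin.
- grey_ledge (a point): Top of the middle ledge, 22 mm wide, at the card end inside the grey bin, 33 mm above its underside. Two more of the same height lie in the corners of the other end (|y| over 21 mm). All reach 12 mm in from the end wall; at the back of each a bead 1.8 mm wide, 3 mm high leaves the bin above about 2 mm play each way. Turned half round, the blue bin rests here, 33 mm higher than the grey one.
- blue_mid (a point): The blue bin, 0.16 kg, shape and size as the grey one; its centre, 30 mm above its underside; z up, x towards its card end. It starts nested in the grey bin, both cards at the same end: hollows behind its ledges slip over the grey ledges. Turned half round (cards at opposite ends) its floor rests on the three grey ledges instead, its centre over the grey centre.
- blue_rim (a point): Middle of the top edge of the blue bin's long side at +y (65 mm from its centre line, 30 mm above its centre; the other long side is its mirror image). The rim band here is 10 mm thick and 22 mm deep with upright faces and can be pinched from above, one finger inside the bin. The mouth is 170 x 120 mm; a 4 mm step runs round inside just below the band.
- blue_card (a point): Middle of the white card, 48 x 13 mm, on the outside of the blue bin's end (95 mm along x from its centre, 19 mm above it).
- stray_peg_mid (a point): The ebony violin peg that lies among the bridge blanks on the floor of the grey bin, hidden by the blue bin at first: black, 73 mm long (its y axis), 22 mm wide (x), 12 mm high; the point is its centre, 6 mm above the floor it lies on; its flat head is at the -y end. 12 g. It can be gripped across its 22 mm width; about 25 mm is free on either side of it.
- packed_peg_mid (a point): A second, equal ebony peg, on the floor of the blue bin, where pegs belong; the point is its centre, y along it. 12 g.
- bridge_a_mid (a point): Maple bridge blank, 36 x 42 x 8 mm, flat on the grey bin's floor near the end without card; the point is its centre. 12 g.
- bridge_b_mid (a point): A second such bridge blank beside it.
- thumb_plane: Bystander: small bronze plane, 38 x 110 x 44 mm; origin under its centre.
- steel_square: Bystander: small engineer's square, 75 x 100 x 12 mm; origin under its centre.
- eraser: Bystander: blue and white eraser, 24 x 45 x 13 mm; origin under its centre.
- dial_caliper: Bystander: dial caliper, 64 x 175 x 16 mm; origin under its centre.
- pencil: Bystander: green pencil, 148 mm long; origin under its centre.
- spool_clamp_2: Bystander: spool clamp standing upright, two wooden discs 34 mm wide on a rod, 82 mm high; origin under its centre.
There are look-alikes about, which are no part of the job. Leave any pink or yellow look-alike of the part that bears packed_peg_mid alone.

How it is judged (in metres and radians):
On the way, in this order (a step that is already met when the one before it is completed fails the run):
1. the blue bin has been taken out of the grey one, put down upright beside it and let go (horizontal distance between blue_mid and grey_mid above 0.12 m and angle between blue_mid's own z axis and vertical below 0.1 rad and contact force between each of the fingers, the arm and blue_bin below 0.1 N and linear speed of blue_bin below 0.03 m/s), for 0.2 s.
2. the stray peg is lifted out over the rim of the grey bin (z of stray_peg_mid in the frame of grey_mid above 0.035 m), for 0.1 s.
At the end, for the whole second after the job is handed in: Blue bin turned half round on the grey bin's ledges: 33 mm above it (+1.2, -2.2 mm), level within 0.02 rad, centred within 4.5 mm in x and y. Pegs in the blue bin, bridge blanks in the grey; grey bin flat, within 50 mm of where it stood; all released and at rest (z of blue_mid in the frame of grey_mid between 0.0308 and 0.0342 m and x of blue_mid in the frame of grey_mid between -0.0045 and 0.0045 m and y of blue_mid in the frame of grey_mid between -0.0045 and 0.0045 m and x of blue_card in the frame of grey_mid below -0.085 m and angle between each of blue_mid, grey_mid's own z axis and vertical below 0.02 rad and height (world z) of grey_mid below 0.033 m and distance of grey_mid from where it was at the start of the episode below 0.05 m and x of stray_peg_mid in the frame of blue_mid between -0.075 and 0.075 m and y of stray_peg_mid in the frame of blue_mid between -0.05 and 0.05 m and z of stray_peg_mid in the frame of blue_mid between -0.03 and 0 m and x of packed_peg_mid in the frame of blue_mid between -0.075 and 0.075 m and y of packed_peg_mid in the frame of blue_mid between -0.05 and 0.05 m and z of packed_peg_mid in the frame of blue_mid between -0.03 and 0 m and x of bridge_a_mid in the frame of grey_mid between -0.075 and 0.075 m and y of bridge_a_mid in the frame of grey_mid between -0.05 and 0.05 m and z of bridge_a_mid in the frame of grey_mid between -0.03 and 0 m and x of bridge_b_mid in the frame of grey_mid between -0.075 and 0.075 m and y of bridge_b_mid in the frame of grey_mid between -0.05 and 0.05 m and z of bridge_b_mid in the frame of grey_mid between -0.03 and 0 m and linear speed of each of blue_bin, stray_peg below 0.02 m/s and contact force between the fingers and anything else below 0.2 N); the robot touches nothing.
It fails at once if the blue bin is slammed or forced onto the grey one (over 40 N between them) (contact force between blue_bin and grey_bin above 40 N).
It fails at once if one of the bystanders (plane, square, eraser, caliper, pencil, clamp) is moved by more than 30 mm (distance of any of thumb_plane, steel_square, eraser, dial_caliper, pencil, spool_clamp_2 from where it was at the start of the episode above 0.03 m).
It also fails if it takes over 66 s, if anything falls off the work surface, if the arm or the gripper's body presses on something with over 40 N, if the wrist force passes 120 N, or if a joint passes its speed limit or range.

ROBOT

A 6-joint arm with a two-finger parallel gripper is mounted at the origin on a cart in front of the work surface, level with it; the furniture and walls round the work are solid. World frame = base frame: x ahead of the robot, y to its left, z up, the work surface at z = 0. Lengths are in mm, angles in rad, forces in N, time in s.
With the tool pointing down it reaches from about 375 to 975 mm from the base axis. Payload 3.8 kg.
Tool frame: the origin (TCP) lies on the centre line of the jaws, within the pads' length; the fingertips stand 22 mm ahead of it and the grasp point (between the pads) lies 3 mm ahead of it (ctrl.tip_extent is the distance from the TCP to the fingertips, in mm); z points along the fingers, y is the line along which they close (so a half turn about z gives the same grasp; the last joint's range is limited). The gripper opens to 85 mm and grips with 20 to 120 N. Pads are 22 mm wide; open, the fingers measure 114 mm over their backs; the gripper's body (76 mm by 85 mm) begins 54 mm behind the grasp point. The pads swing forward as they close: fully open they stand 13 mm farther back than shut.
Start: joints at [-1.281, 0.264, 1.604, -0, 1.274, -0.037], TCP at [216.679, -639.272, 253.28] pointing down, gripper open.
Joint ranges: [-2.63, 2.63], [-0.94, 2.18], [0.31, 2.57], [-1.31, 4.45], [0, 2.66], [-2.55, 2.55]. Speed limits (rad/s): [2.57, 2.57, 3.14, 3.14, 3.14, 3.14].

INTERFACE

Orientations are given as a unit quaternion [x, y, z, w].
In Python, from cell import ctrl gives the robot as it stands. The module is installed in compiled form; this text tells all that it offers.
- The arm moves only by the shell command python3 -m handwheel 'ROWS' [FORCE]. ROWS is JSON, one flat list of numbers, 7 for each row, row after row: the finger opening in m, from 0 to 0.0854, then the shift along the tool's x, y, z in m, then the turn, a rotation vector about the tool's x, y, z in degrees. A call has 1 to 12 rows; each row shifts and turns the commanded pose from where the row before left it, along the tool's axes as they then stand; what a row does not reach is not made up. A row lasts 1/10 s, in which the tool goes at most 50 mm and 8.59 degrees, less where a joint would pass 70% of its speed; a pose out of reach is approached as far as the arm can. A call is refused whole if a number of a shift passes 0.05 or a number of a turn 8.59, either way. A call with a gripper value outside its range is refused whole. The fingers move at their own pace and stop on an object; FORCE is the grip in N (left out, the last holds). Time passes only in rows, so rows that do not move let the fingers close. It gives the time, the measured TCP pose, the force, the opening and the grip force at its end, in the units of the state.
- ctrl.read_state(): the state, without advancing time (a new reading comes with each control period).
- ctrl.snapshot(name): name is "side" or "top"; returns a dict with "frame" (400x640x3 uint8, red, green, blue), "K" (3x3 intrinsics, pixels), "origin" and "attitude" of the camera in the world. Camera axes: x right, y down, z forward; pixel columns grow to the right and rows downward; lengths in mm; the calibration is good to about 2 mm. A picture is of the moment at which its call begins. There is no depth.
- ctrl.job_done(): hands the job in; it is judged then, once.
The state is a dict: "time": time; "joint_pos": joint angles; "dq": joint speeds; "tau": joint torques, N m; "eef_pos": TCP position; "tcp_rot": TCP orientation; "contact_force": force on the tool from outside, world axes, zero at the start; "ft_torque": the same for the moment, N m; "finger_gap": opening from 0.0 (shut) to 1.0 (fully open); "gripper_force": force on a finger pad.
Only numpy, scipy, OpenCV 4.12 (cv2) and the standard library are available. Lean on these libraries where they do the work, as an engineer would, in place of code of your own. Each camera call takes 0.05 s, during which the arm holds its last target. There are 200 camera calls.

## Working session

There is one attempt and no reset: what is moved stays moved. The work goes in short steps, Python scripts to look and compute and a shell command to move; the robot and the scene stay as the last step left them, time stands still between calls to the robot, and variables do not carry over. Pictures are saved under pics/ and viewed, at most 10 in all, crops included, and the job is handed in when it is done.

```bash
mkdir -p pics; cat > h.py <<'E'
import numpy as np, cv2
from scipy.spatial.transform import Rotation as R
from cell import ctrl
def snap(n,f=None):
    s=ctrl.snapshot(n)
    if f: cv2.imwrite('pics/'+f,s['frame'][:,:,::-1])
    A=np.array(s['attitude'],float)
    s['R']=A if A.shape==(3,3) else R.from_quat(A).as_matrix()
    s['o']=np.array(s['origin'],float); s['K']=np.array(s['K'],float); return s
def ray(s,p,z):
    d=s['R']@np.linalg.inv(s['K'])@np.array([p[0],p[1],1.]); return s['o']+d*(z-s['o'][2])/d[2]
def proj(s,P):
    c=s['K']@(s['R'].T@(np.array(P,float)-s['o'])); return c[:2]/c[2]
E
python3 - <<'E'
from h import *
for n in('top','side'):
    s=snap(n,n+'0.png'); print(n,s['K'].tolist(),s['o'],s['R'].round(3).tolist())
print(ctrl.read_state(),ctrl.tip_extent)
E
```

```text
top [[379.20354245323136, 0.0, 318.4522793906952], [0.0, 379.20354245323136, 198.68782669862662], [0.0, 0.0, 1.0]] [ 402.80462104   51.74479907 1005.32011108] [[-0.028, -0.987, 0.161], [-1.0, 0.029, 0.009], [-0.014, -0.161, -0.987]]
side [[419.581055248655, 0.0, 326.9258975391955], [0.0, 419.581055248655, 202.60766574994466], [0.0, 0.0, 1.0]] [ 572.12634014 -947.59502069  537.36173919] [[1.0, 0.023, 0.001], [0.008, -0.409, 0.912], [0.021, -0.912, -0.409]]
{'time': 0.1, 'joint_pos': array([-1.28087631e+00,  2.64666598e-01,  1.60524137e+00, -3.38517648e-06,
        1.27369583e+00, -3.69032943e-02]), 'dq': array([-5.71154123e-05, -1.59419461e-03, -4.13166482e-03, -6.27916721e-04,
       -6.47593114e-04,  3.93895602e-04]), 'tau': array([ 1.61486942e-04, -5.16703320e+01, -3.68591738e+01, -5.95682650e-05,
        6.30898954e-03, -8.24882477e-05]), 'eef_pos': array([ 216.51858124, -638.68208061,  252.09190837]), 'tcp_rot': array([ 9.86677421e-01,  1.62685760e-01, -1.28479611e-04, -9.97334934e-04]), 'contact_force': array([ 0.36465684, -0.49756232, -0.48597136]), 'ft_torque': array([-0.02560224,  0.0077008 , -0.01189897]), 'gripper_force': 0.0, 'finger_gap': 0.9983513296926747} 22.0
```

View pics/top0.png

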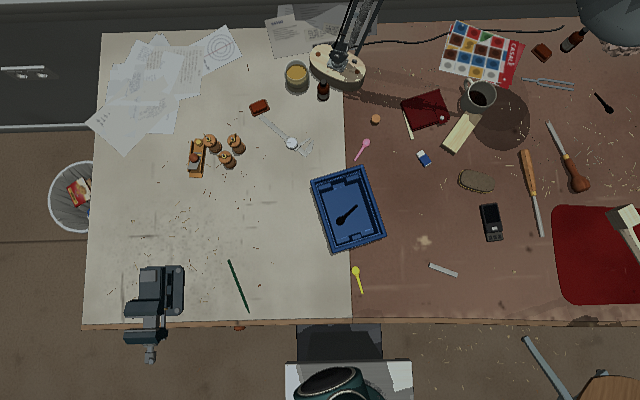

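View pics/side0.png

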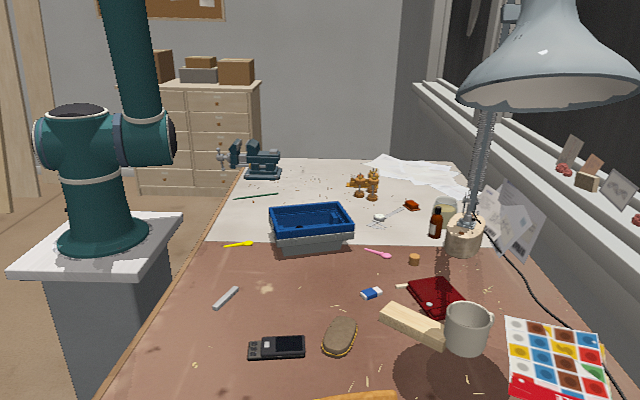

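```bash
python3 - <<'E'
from h import *
s=snap('top'); f=s['frame']
hsv=cv2.cvtColor(f,cv2.COLOR_RGB2HSV)
m=cv2.inRange(hsv,(100,110,30),(125,255,255)); m[:150]=0; m[270:]=0; m[:,:290]=0; m[:,400:]=0
m=cv2.morphologyEx(m,cv2.MORPH_CLOSE,np.ones((3,3)))
c=max(cv2.findContours(m,0,1)[0],key=cv2.contourArea)
P=np.array([ray(s,p[0],82)[:2] for p in c],np.float32)
r=cv2.minAreaRect(P);print(r);print(cv2.boxPoints(r).round(1).tolist())
# outer faces are 80..60 ; rect may include lower sides
k=cv2.resize(f[155:265,300:400],None,fx=6,fy=5.4,interpolation=cv2.INTER_CUBIC)
d=snap('side')['frame'][190:260,255:365]
d=cv2.resize(d,None,fx=5,fy=5,interpolation=cv2.INTER_CUBIC)
out=np.zeros((594,600,3),np.uint8);out[:594,:600]=k[:594]
cv2.imwrite('pics/t1.png',out[:,:,::-1]);cv2.imwrite('pics/s1.png',d[:,:,::-1])
E
```

```text
((529.0913696289062, -10.717910766601562), (189.44854736328125, 138.74192810058594), 15.793647766113281)
[[419.1000061035156, 30.299999237060547], [456.79998779296875, -103.30000305175781], [639.0999755859375, -51.70000076293945], [601.4000244140625, 81.80000305175781]]
```

View pics/t1.png

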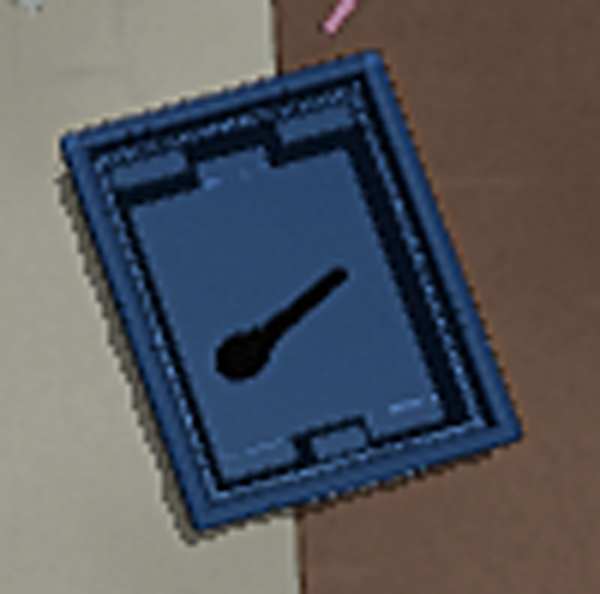

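```bash
cat >> h.py <<'E'
def to(x,y,z,yaw):
    "turn first (rotvec deg), then shift (mm) in turned axes; yaw of tool x"
    st=ctrl.read_state(); c=R.from_quat(st['tcp_rot'])
    t=R.from_euler('z',yaw,degrees=True)*R.from_rotvec([np.pi,0,0])
    print('turn',(c.inv()*t).as_rotvec(degrees=True).round(2),'shift mm',(t.inv().apply(np.array([x,y,z])-st['eef_pos'])).round(1),
      'pos',st['eef_pos'].round(1),'F',st['contact_force'].round(1),'t',round(st['time'],1),'gap',round(st['finger_gap'],3),'grip',round(st['gripper_force'],1),'q',np.degrees(st['joint_pos']).round())
E
python3 -c "
from h import *
to(511.3,51.8,200,15.8)"
```

```text
turn [-0.09  0.    2.93] shift mm [ 471.7 -584.3   52.4] pos [ 216.6 -638.8  252.4] F [-0.2 -0.2  0.4] t 0.2 gap 0.998 grip 0.0 q [-73.  15.  92.  -0.  73.  -2.]
```

```bash
python3 -m handwheel '[0.06,0,0,0,0,0,2.93, 0.06,0.03,-0.037,0,0,0,0, 0.06,0.03,-0.037,0,0,0,0, 0.06,0.03,-0.037,0,0,0,0, 0.06,0.03,-0.037,0,0,0,0, 0.06,0.03,-0.037,0,0,0,0, 0.06,0.03,-0.037,0,0,0,0, 0.06,0.03,-0.037,0,0,0,0, 0.06,0.03,-0.037,0,0,0,0, 0.06,0.03,-0.037,0,0,0,0, 0.06,0.03,-0.037,0,0,0,0, 0.06,0.03,-0.037,0,0,0,0]' 80
python3 -m handwheel '[0.04,0.03,-0.037,0,0,0,0, 0.04,0.03,-0.037,0,0,0,0, 0.04,0.03,-0.037,0,0,0,0, 0.04,0.03,-0.037,0,0,0,0, 0.04,0.022,-0.029,0,0,0,0,0.04,0,0,0.04,0,0,0,0.04,0,0,0,0,0,0]'
python3 - <<'E'
from h import *
to(511.3,51.8,86,15.8)
E
```

```text
time: 1.4
eef_pos: [423.7, -156.0, 253.4]
tcp_rot: [0.991, 0.137, 0.0, 0.0]
contact_force: [0.4, -1.6, -0.4]
finger_gap: 0.704
gripper_force: 0.0
time: 2.1
eef_pos: [508.5, 52.3, 208.4]
tcp_rot: [0.99, 0.139, -0.005, -0.0]
contact_force: [-1.2, -0.4, -1.0]
finger_gap: 0.472
gripper_force: 0.0
turn [-0.12  0.53  0.15] shift mm [  2.6   1.2 122.4] pos [508.5  52.3 208.4] F [-1.2 -0.4 -1. ] t 2.1 gap 0.472 grip 0.0 q [  3.  -0. 114.  -0.  67.  77.]
```

```bash
python3 -m handwheel '[0.035,0.0026,0.0012,0.03,0,0,0,0.035,0,0,0.04,0,0,0,0.035,0,0,0.03,0,0,0,0.035,0,0,0,0,0,0]'
python3 - <<'E'
from h import *
snap('side','a.png')
a=snap('side')['frame'][120:260,240:400]
b=snap('top')['frame'][150:270,260:400]
a=cv2.resize(a,(400,350),interpolation=cv2.INTER_CUBIC);b=cv2.resize(b,(400,350),interpolation=cv2.INTER_CUBIC)
cv2.imwrite('pics/b.png',np.hstack([a,b])[:,:,::-1])
to(511.3,51.8,86,15.8)
E
```

```text
time: 2.5
eef_pos: [510.7, 49.8, 109.5]
tcp_rot: [0.991, 0.137, -0.005, -0.0]
contact_force: [-0.5, 0.2, -0.1]
finger_gap: 0.41
gripper_force: 0.0
turn [ 0.03 -0.12 -0.05] shift mm [-4.1 -2.7 29.2] pos [515.9  50.3 115.2] F [ 0.6  0.2 -0.2] t 2.6 gap 0.412 grip 0.0 q [  3.   6. 119.  -0.  56.  77.]
```

View pics/b.png

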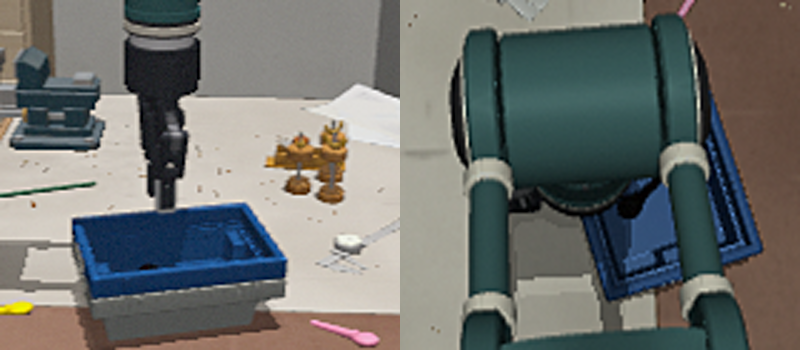

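```bash
python3 -m handwheel '[0.035,-0.004,-0.002,0.015,0,0,0,0.035,0,0,0.014,0,0,0,0.035,0,0,0,0,0,0,0.035,0,0,0,0,0,0]'
python3 - <<'E'
from h import *
to(511.3,51.8,86,15.8)
E
```

```text
time: 3.05
eef_pos: [510.8, 51.5, 84.9]
tcp_rot: [0.991, 0.137, 0.0, 0.0]
contact_force: [0.1, -0.7, 0.2]
finger_gap: 0.414
gripper_force: 0.0
turn [ 0.01 -0.04 -0.01] shift mm [ 0.6 -0.2 -1.1] pos [510.8  51.5  84.9] F [ 0.1 -0.7  0.2] t 3.0 gap 0.414 grip 0.0 q [  3.   7. 120.  -0.  52.  77.]
```

```bash
python3 -m handwheel '[0.0,0,0,0,0,0,0,0,0,0,0,0,0,0,0,0,0,0,0,0,0,0,0,0,0,0,0,0,0,0,0,0,0,0,0,0,0,0,0,0,0,0,0,0,0,0,0,0,0,0,0,0,0,0,0,0]' 80
python3 -m handwheel '[0,0,0,-0.01,0,0,0,0,0,0,-0.01,0,0,0,0,0,0,0,0,0,0]'
python3 - <<'E'
from h import *
to(490-.272*65,175+.962*65,200,15.8)
a=snap('side')['frame'][120:260,240:400]
cv2.imwrite('pics/c.png',cv2.resize(a,(640,560),interpolation=cv2.INTER_CUBIC)[:,:,::-1])
E
```

```text
time: 3.85
eef_pos: [511.2, 51.6, 85.4]
tcp_rot: [0.991, 0.137, 0.001, 0.0]
contact_force: [-1.2, -0.2, 5.5]
finger_gap: 0.099
gripper_force: 79.2
time: 4.15
eef_pos: [511.6, 51.7, 106.1]
tcp_rot: [0.991, 0.137, 0.002, 0.0]
contact_force: [0.4, 0.6, -1.8]
finger_gap: 0.095
gripper_force: 78.3
turn [ 0.04 -0.17 -0.  ] shift mm [  12.8 -189.5  -93.9] pos [511.6  51.7 106.1] F [ 0.4  0.6 -1.8] t 4.2 gap 0.095 grip 78.3 q [  3.   6. 120.   0.  54.  77.]
```

View pics/c.png

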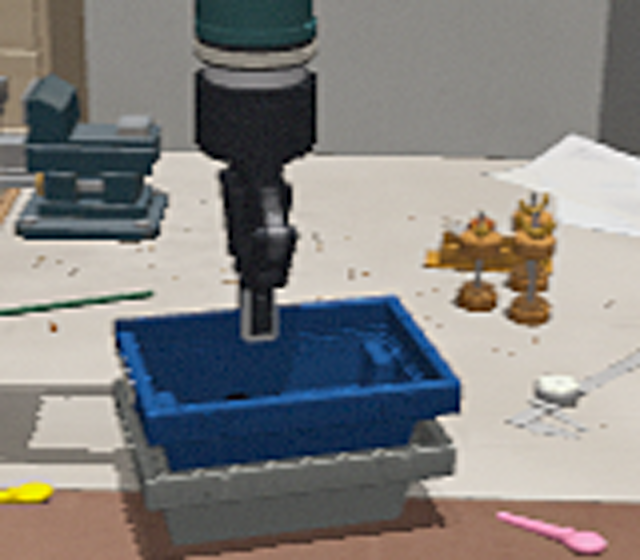

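```bash
python3 -m handwheel '[0,0,0,-0.02,0,0,0,0,0,0,-0.025,0,0,0,0,0,0,-0.025,0,0,0,0,0,0,-0.01,0,0,0,0,0,-0.015,0,0,0,0,0,0.003,-0.03,0,0,0,0,0,0.004,-0.035,0,0,0,0,0,0.004,-0.035,0,0,0,0,0,0.002,-0.035,0,0,0,0,0,0,-0.025,0,0,0,0,0,0,-0.015,0,0,0,0,0,0,0,0,0,0,0]'
python3 -m handwheel '[0,0,0,0.015,0,0,0,0,0,0,0.03,0,0,0,0,0,0,0.03,0,0,0,0,0,0,0.025,0,0,0,0,0,0,0.012,0,0,0,0,0,0,0,0,0,0]'
python3 - <<'E'
from h import *
to(490-.272*65,175+.962*65,64,15.8)
a=snap('side')['frame'][100:260,220:420]
cv2.imwrite('pics/d.png',cv2.resize(a,(700,560),interpolation=cv2.INTER_CUBIC)[:,:,::-1])
E
```

```text
time: 5.4
eef_pos: [469.6, 239.4, 182.9]
tcp_rot: [0.99, 0.139, -0.001, 0.0]
contact_force: [0.2, 0.2, -1.9]
finger_gap: 0.095
gripper_force: 78.4
time: 6.0
eef_pos: [469.2, 236.0, 69.4]
tcp_rot: [0.991, 0.137, -0.003, 0.001]
contact_force: [-0.8, -0.4, -2.2]
finger_gap: 0.093
gripper_force: 78.4
turn [ 0.06  0.33 -0.08] shift mm [ 3.4 -0.6  5.4] pos [469.2 236.   69.4] F [-0.8 -0.4 -2.2] t 6.0 gap 0.093 grip 78.4 q [ 24.  10. 119.  -0.  51.  98.]
```

View pics/d.png

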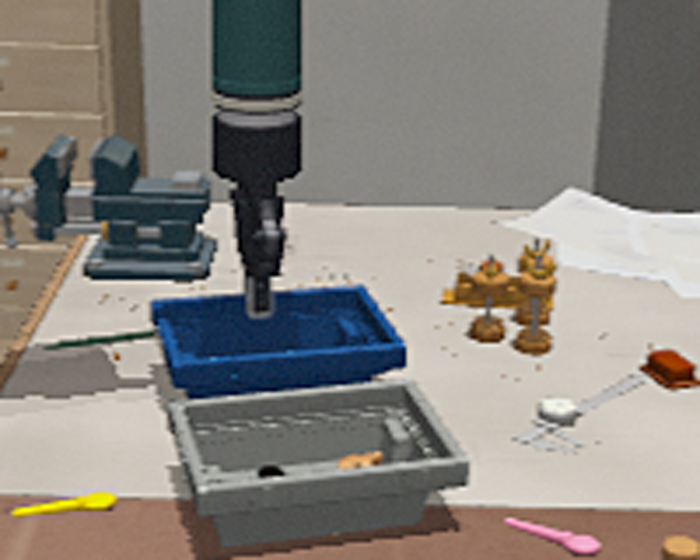

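```bash
python3 -m handwheel '[0,0,0,0.002,0,0,0,0,0,0,0.002,0,0,0,0,0,0,0.001,0,0,0,0,0,0,0,0,0,0]'
```

```text
time: 6.45
eef_pos: [471.5, 238.1, 67.9]
tcp_rot: [0.991, 0.137, 0.001, -0.0]
contact_force: [-0.5, -0.4, -1.2]
finger_gap: 0.092
gripper_force: 78.4
```

```bash
python3 -m handwheel '[0,0,0,0.0015,0,0,0,0,0,0,0.0015,0,0,0,0,0,0,0,0,0,0,0.0,0,0,0,0,0,0]'
python3 -m handwheel '[0.035,0,0,0,0,0,0,0.035,0,0,0,0,0,0,0.035,0,0,0,0,0,0,0.035,0,0,0,0,0,0,0.035,0,0,0,0,0,0,0.035,0,0,-0.015,0,0,0,0.045,0,0,-0.04,0,0,0,0.045,0,0,-0.04,0,0,0,0.045,0,0,-0.04,0,0,0,0.045,0,0,-0.04,0,0,0]' 40
```

```text
time: 6.85
eef_pos: [471.0, 237.9, 64.2]
tcp_rot: [0.991, 0.137, -0.0, 0.0]
contact_force: [-0.7, -0.6, -1.5]
finger_gap: 0.092
gripper_force: 78.4
time: 7.85
eef_pos: [471.0, 237.8, 242.2]
tcp_rot: [0.991, 0.137, 0.001, -0.0]
contact_force: [0.5, 0.5, -0.6]
finger_gap: 0.53
gripper_force: 0.0
```

```bash
python3 -m handwheel '[0.045,0,-0.045,0,0,0,0,0.045,0,-0.045,0,0,0,0,0.045,0,-0.045,0,0,0,0,0.045,0,-0.045,0,0,0,0,0.045,0,-0.045,0,0,0,0,0.045,0,0,0,0,0,0]'
python3 - <<'E'
from h import *
s=snap('top');f=s['frame']
cv2.imwrite('pics/e.png',cv2.resize(f[140:280,230:400],(729,600),interpolation=cv2.INTER_CUBIC)[:,:,::-1])
E
```

```text
time: 8.45
eef_pos: [408.1, 459.2, 240.6]
tcp_rot: [0.99, 0.14, 0.0, -0.002]
contact_force: [0.5, -1.3, 0.1]
finger_gap: 0.526
gripper_force: 0.0
```

View pics/e.png

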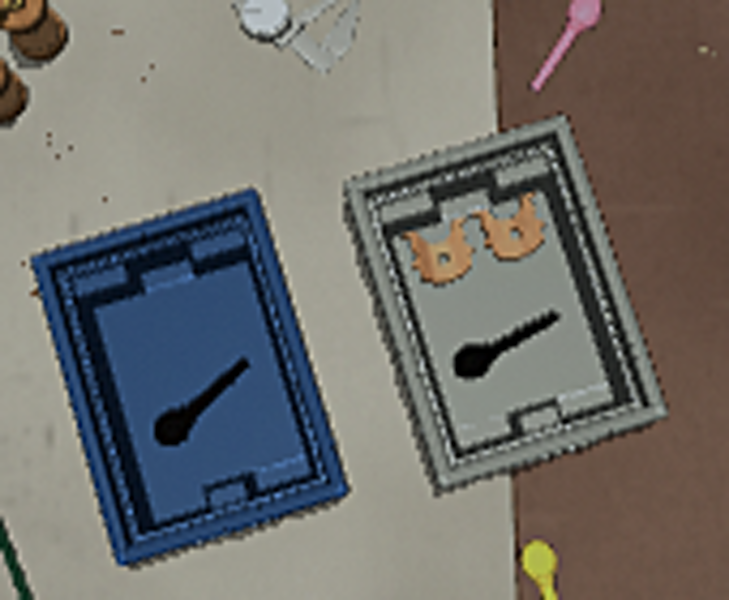

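```bash
cat >> h.py <<'E'
def rect(s,m,z):
    m=cv2.morphologyEx(m,cv2.MORPH_CLOSE,np.ones((3,3)))
    c=max(cv2.findContours(m,0,1)[0],key=cv2.contourArea)
    r=cv2.minAreaRect(np.array([ray(s,p[0],z)[:2] for p in c],np.float32))
    return np.round(r[0],1),np.round(r[1],1),round(r[2],2)
def roi(m,x0,x1,y0,y1):
    k=np.zeros_like(m);k[y0:y1,x0:x1]=m[y0:y1,x0:x1];return k
def bins(s,zb=60,zg=60):
    hsv=cv2.cvtColor(s['frame'],cv2.COLOR_RGB2HSV)
    return hsv,cv2.inRange(hsv,(100,110,30),(125,255,255))
def peg(s,m,z):
    n,l,st,_=cv2.connectedComponentsWithStats(m);i=1+np.argmax(st[1:,4])
    ys,xs=np.where(l==i);P=np.array([ray(s,p,z)[:2] for p in zip(xs,ys)])
    r=cv2.minAreaRect(P.astype(np.float32));c=P.mean(0);d=np.linalg.svd(P-c)[2][0]
    print('peg n',len(P),'rectc',np.round(r[0],1),np.round(r[1],1),'centroid',c.round(1),'axis deg',np.degrees(np.arctan2(d[1],d[0])).round(1))
E
python3 - <<'E'
from h import *
s=snap('top');hsv,b=bins(s)
print('blue',rect(s,roi(b,232,315,180,275),60))
for p in [(317,200),(355,176),(300,225),(390,200)]: print(p,hsv[p[1],p[0]])
k=cv2.inRange(hsv,(0,0,0),(180,255,25))
peg(s,roi(k,334,364,208,230),11)
peg(s,roi(k,264,292,220,246),11)
g=cv2.inRange(hsv,(25,0,50),(130,60,175))
g=roi(g,308,390,160,258)
print('grey',rect(s,g,60))
cv2.imwrite('g.png',g)
for p in [(563,118),(665,410),(436,490),(346,190)]: print(ray(s,(230+p[0]/4.288,140+p[1]/4.286),60)[:2].round(1))
E
```

```text
blue (array([488.8, 174.8]), array([188.6, 138.6]), 15.8)
(317, 200) [ 56  13 141]
(355, 176) [55 17 90]
(300, 225) [107 159 112]
(390, 200) [ 9 86 98]
peg n 90 rectc [509.4 -11.8] [17.3 67.8] centroid [503.2  -6.1] axis deg 117.2
peg n 100 rectc [477.6 173.4] [16.8 68. ] centroid [471.2 179.1] axis deg 130.5
grey (array([533.2,  -8.1]), array([191.1, 246.8]), 88.67)
[634.7 -51.2]
[ 459.5 -102.2]
[417.4  31.7]
[594.9  79.2]
```

```bash
python3 -m handwheel '[0.036,0,0,0,0,0,-8.5,0.036,0,0,0,0,0,-8.5,0.036,0,0,0,0,0,-8.5,0.036,0,0,0,0,0,-8.5,0.036,0,0,0,0,0,-8.5,0.036,0,0,0,0,0,-8.5,0.036,0,0,0,0,0,-8.5,0.036,0,0,0,0,0,-8.5,0.036,0,0,0,0,0,-8.5,0.036,0,0,0,0,0,-8.5,0.036,0,0,0,0,0,-8.5,0.036,0,0,0,0,0,-7.9]' 30
python3 - <<'E'
from h import *
to(506,-9,140,117.2);print(ctrl.tip_extent)
E
```

```text
time: 9.75
eef_pos: [410.7, 452.5, 239.9]
tcp_rot: [0.519, 0.855, -0.0, 0.0]
contact_force: [-0.4, -0.2, 0.6]
finger_gap: 0.424
gripper_force: 0.0
turn [0.01 0.03 0.22] shift mm [-454.1 -126.2   99.9] pos [410.7 452.5 239.9] F [-0.4 -0.2  0.6] t 9.8 gap 0.424 grip 0.0 q [ 45.   9. 101.  -0.  70.  18.]
22.0
```

```bash
python3 -m handwheel '[0.036,-0.041,-0.0115,0.006,0,0,0,0.036,-0.041,-0.0115,0.006,0,0,0,0.036,-0.041,-0.0115,0.006,0,0,0,0.036,-0.041,-0.0115,0.006,0,0,0,0.036,-0.041,-0.0115,0.006,0,0,0,0.036,-0.041,-0.0115,0.006,0,0,0,0.036,-0.041,-0.0115,0.006,0,0,0,0.036,-0.041,-0.0115,0.006,0,0,0,0.036,-0.041,-0.0115,0.006,0,0,0,0.036,-0.041,-0.0115,0.006,0,0,0,0.036,-0.041,-0.0115,0.02,0,0,0,0.036,0,0,0.02,0,0,0]'
python3 -m handwheel '[0.036,0,0,0,0,0,0,0.036,0,0,0,0,0,0]'
python3 -c "
from h import *
to(506,-9,29,117.2)"
```

```text
time: 10.95
eef_pos: [504.5, -10.5, 140.5]
tcp_rot: [0.524, 0.852, -0.0, 0.002]
contact_force: [0.0, 1.1, 0.2]
finger_gap: 0.419
gripper_force: 0.0
time: 11.15
eef_pos: [502.6, -5.4, 139.5]
tcp_rot: [0.522, 0.853, -0.0, -0.0]
contact_force: [0.7, 0.3, 1.3]
finger_gap: 0.418
gripper_force: 0.0
turn [-0.05 -0.03 -0.1 ] shift mm [ -4.8   1.3 110.5] pos [502.6  -5.4 139.5] F [0.7 0.3 1.3] t 11.2 gap 0.418 grip 0.0 q [ -3.   2. 119.   0.  58. -31.]
```

```bash
python3 -m handwheel '[0.036,-0.004,0.001,0.03,0,0,0,0.036,0,0,0.035,0,0,0,0.036,0,0,0.025,0,0,0,0.036,0,0,0.012,0,0,0,0.036,0,0,0.006,0,0,0,0.036,0,0,0,0,0,0,0.036,0,0,0,0,0,0]'
python3 -c "
from h import *
to(506,-9,29,117.2)"
```

```text
time: 11.85
eef_pos: [507.6, -7.5, 32.8]
tcp_rot: [0.521, 0.854, 0.001, 0.001]
contact_force: [-0.1, -0.1, -0.5]
finger_gap: 0.425
gripper_force: 0.0
turn [0.13 0.08 0.02] shift mm [-0.6 -2.1  3.8] pos [507.6  -7.5  32.8] F [-0.1 -0.1 -0.5] t 11.8 gap 0.425 grip 0.0 q [ -4.  11. 123.   0.  46. -31.]
```

```bash
python3 -m handwheel '[0.036,0,-0.001,0.002,0,0,0,0.036,0,0,0.001,0,0,0,0,0,0,0,0,0,0,0,0,0,0,0,0,0,0,0,0,0,0,0,0,0,0,0,0,0,0,0,0,0,0,0,0,0,0,0,0,0,0,0,0,0]' 30
python3 -m handwheel '[0,0,0,0,0,0,0,0,0,0,-0.01,0,0,0,0,0,0,-0.03,0,0,0,0,0,0,-0.04,0,0,0,0,0,0,-0.04,0,0,0,0,0,0,-0.03,0,0,0,0,0,0,0,0,0,0]'
python3 - <<'E'
from h import *
to(488.8,174.8,140,117.2)
s=snap('side');f=s['frame']
cv2.imwrite('pics/f.png',cv2.resize(f[90:260,220:400],(635,600),interpolation=cv2.INTER_CUBIC)[:,:,::-1])
E
```

```text
time: 12.65
eef_pos: [505.8, -8.2, 28.8]
tcp_rot: [0.521, 0.854, 0.0, 0.0]
contact_force: [-0.9, -0.2, 4.9]
finger_gap: 0.238
gripper_force: 30.1
time: 13.35
eef_pos: [508.8, -8.3, 184.0]
tcp_rot: [0.521, 0.854, 0.002, 0.004]
contact_force: [1.0, -1.0, -0.4]
finger_gap: 0.238
gripper_force: 29.4
turn [ 0.49  0.29 -0.  ] shift mm [172.   65.9  44. ] pos [508.8  -8.3 184. ] F [ 1.  -1.  -0.4] t 13.3 gap 0.238 grip 29.4 q [ -4.  -0. 117.   0.  63. -31.]
```

View pics/f.png

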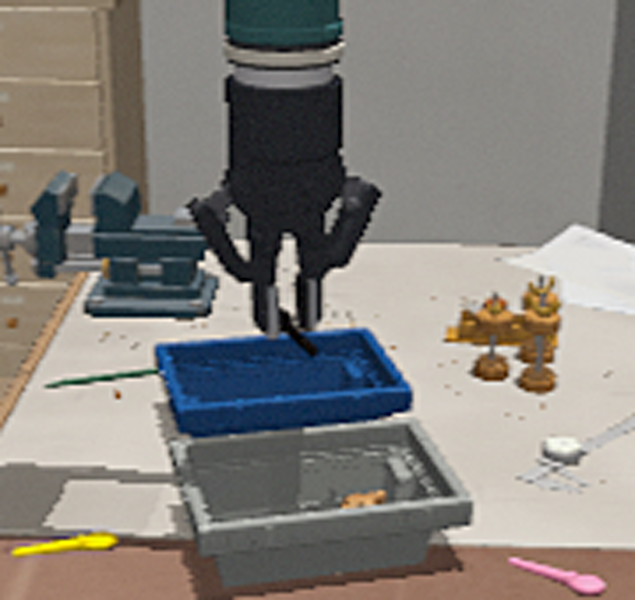

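```bash
python3 -m handwheel '[0,0,0,0,0,0,5.7,0,0,0,0,0,0,5.7,0,0,0,0,0,0,0]'
python3 -c "
from h import *
to(518.5,187.3,140,105.8)"
```

```text
time: 13.7
eef_pos: [503.8, -8.0, 176.5]
tcp_rot: [0.603, 0.797, -0.001, -0.001]
contact_force: [-1.1, -0.5, -0.1]
finger_gap: 0.236
gripper_force: 29.4
turn [-0.19 -0.07 -0.02] shift mm [183.9  67.3  36.5] pos [503.8  -8.  176.5] F [-1.1 -0.5 -0.1] t 13.7 gap 0.236 grip 29.4 q [ -4.   0. 117.   0.  63. -20.]
```

```bash
python3 -m handwheel '[0,0.02,0.007,0,0,0,0,0,0.04,0.0147,0,0,0,0,0,0.04,0.0147,0,0,0,0,0,0.04,0.0147,0.01,0,0,0,0,0.03,0.011,0.01,0,0,0,0,0.0139,0.0052,0.016,0,0,0,0,0,0,0,0,0,0,0,0,0,0,0,0,0]'
python3 -m handwheel '[0,0,0,0.03,0,0,0,0,0,0,0.03,0,0,0,0,0,0,0.025,0,0,0,0,0,0,0.01,0,0,0,0,0,0,0,0,0,0,0,0,0,0,0,0,0]'
python3 -c "
from h import *
to(518.5,187.3,31,105.8)"
```

```text
time: 14.5
eef_pos: [518.8, 186.4, 140.6]
tcp_rot: [0.603, 0.798, -0.002, -0.001]
contact_force: [-0.3, -0.1, -0.6]
finger_gap: 0.24
gripper_force: 29.5
time: 15.1
eef_pos: [521.0, 186.7, 48.4]
tcp_rot: [0.604, 0.797, 0.001, 0.0]
contact_force: [-0.2, -0.4, 0.8]
finger_gap: 0.24
gripper_force: 29.4
turn [ 0.09  0.01 -0.05] shift mm [ 1.3 -2.3 17.4] pos [521.  186.7  48.4] F [-0.2 -0.4  0.8] t 15.1 gap 0.24 grip 29.4 q [ 17.  14. 117.  -0.  49.   1.]
```

```bash
python3 -m handwheel '[0,0.001,-0.002,0.008,0,0,0,0,0,0,0.006,0,0,0,0,0,0,0.003,0,0,0,0,0,0,0,0,0,0,0.03,0,0,0,0,0,0,0.03,0,0,0,0,0,0,0.03,0,0,0,0,0,0,0.03,0,0,-0.01,0,0,0,0.03,0,0,-0.04,0,0,0,0.03,0,0,-0.05,0,0,0,0.03,0,0,-0.05,0,0,0,0.03,0,0,-0.03,0,0,0]'
python3 -m handwheel '[0.035,0.04,0,0,0,0,-8.5,0.035,0.04,0,0,0,0,-8.5,0.035,0.04,0.01,0,0,0,-8.5,0.035,0.04,0.02,0,0,0,-8.5,0.035,0.03,0.03,0,0,0,-8.5,0.035,0.02,0.03,0,0,0,-8.5,0.035,0.02,0.04,0,0,0,-8.5,0.035,0,0.03,0,0,0,-8.5,0.035,0,0,0,0,0,-8.5,0.035,0,0,0,0,0,-8.5,0.035,0,0,0,0,0,-5,0.035,0,0,0,0,0,0]'
python3 - <<'E'
from h import *
to(506.5,112.3,150,195.8)
s=snap('top');hsv,b=bins(s);f=s['frame']
print('blue',rect(s,roi(b,232,315,180,275),60))
cv2.imwrite('pics/g.png',cv2.resize(f[100:300,200:420],(660,600),interpolation=cv2.INTER_CUBIC)[:,:,::-1])
E
```

```text
time: 16.3
eef_pos: [519.7, 188.2, 216.1]
tcp_rot: [0.603, 0.798, 0.003, 0.002]
contact_force: [0.2, 0.6, -0.6]
finger_gap: 0.347
gripper_force: 0.0
time: 17.5
eef_pos: [466.0, 497.0, 211.0]
tcp_rot: [-0.138, 0.99, 0.0, 0.0]
contact_force: [0.9, 0.4, 0.7]
finger_gap: 0.402
gripper_force: 0.0
turn [0.01 0.02 0.02] shift mm [  65.7 -381.2   61. ] pos [466. 497. 211.] F [0.9 0.4 0.7] t 17.5 gap 0.402 grip 0.0 q [ 45.  17.  94.   0.  69. -61.]
blue (array([489.1, 174.9]), array([189.4, 138.6]), 15.8)
```

View pics/g.png

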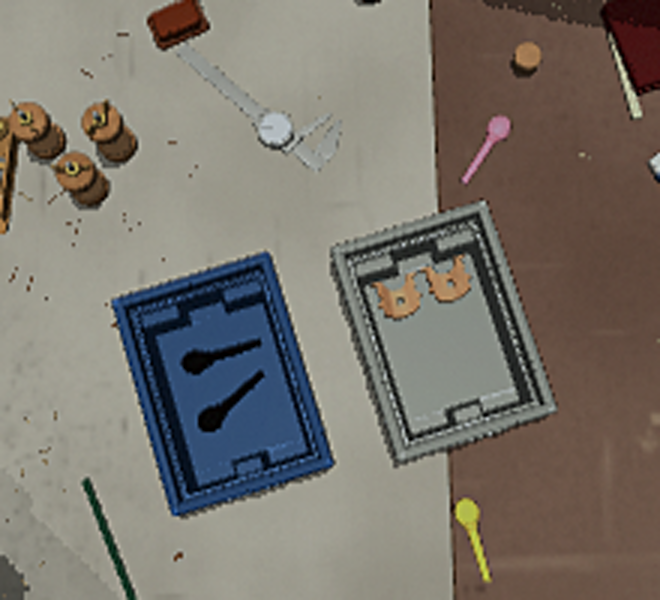

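```bash
python3 - <<'E'
from h import *
s=snap('top');f=s['frame'];hsv,b=bins(s)
lab=cv2.cvtColor(f,cv2.COLOR_RGB2LAB)
for p in [(300,190),(300,250),(313,200),(318,200),(330,250),(350,210),(305,215),(360,170),(370,220),(385,200)]: print(p,hsv[p[1],p[0]],lab[p[1],p[0]])
for lo,hi in [((30,0,20),(100,40,165)),((40,0,20),(100,40,165)),((30,3,60),(100,30,160))]:
    g=roi(cv2.inRange(hsv,lo,hi),304,392,160,258)
    g=cv2.morphologyEx(cv2.morphologyEx(g,cv2.MORPH_CLOSE,np.ones((5,5))),cv2.MORPH_OPEN,np.ones((5,5)))
    print('grey',rect(s,g,60))
E
```

```text
(300, 190) [ 26  22 160] [166 126 135]
(300, 250) [108 141 132] [ 95 130 101]
(313, 200) [26 23 89] [ 95 127 132]
(318, 200) [ 51  14 128] [135 125 131]
(330, 250) [23 31 75] [ 79 127 133]
(350, 210) [ 51  13 141] [148 125 131]
(305, 215) [ 28  22 162] [168 126 135]
(360, 170) [ 51  12 143] [150 125 131]
(370, 220) [80 19 40] [ 40 126 128]
(385, 200) [ 9 90 99] [ 87 136 138]
grey (array([535. ,  17.5]), array([222.4, 189. ]), 15.88)
grey (array([528.2,  -9.9]), array([189.4, 140.1]), 15.85)
grey (array([527.8,  -7.8]), array([194.7, 144.6]), 16.07)
```

```bash
python3 -m handwheel '[0.035,0.007,-0.042,0,0,0,0,0.035,0.007,-0.042,0,0,0,0,0.035,0.007,-0.042,0,0,0,0,0.035,0.007,-0.042,0,0,0,0,0.035,0.007,-0.042,0,0,0,0,0.035,0.007,-0.042,0,0,0,0,0.035,0.007,-0.042,0.01,0,0,0,0.035,0.007,-0.042,0.02,0,0,0,0.035,0.007,-0.042,0.03,0,0,0,0.035,0.002,-0.003,0.035,0,0,0,0.035,0,0,0,0,0,0,0.035,0,0,0,0,0,0]'
python3 -c "
from h import *
to(506.8,112.4,64,195.8)"
```

```text
time: 18.8
eef_pos: [506.6, 114.1, 116.6]
tcp_rot: [-0.137, 0.991, 0.0, -0.001]
contact_force: [0.0, 0.5, 0.7]
finger_gap: 0.411
gripper_force: 0.0
turn [ 0.02 -0.08 -0.1 ] shift mm [ 0.3 -1.7 52.6] pos [506.6 114.1 116.6] F [0.  0.5 0.7] t 18.8 gap 0.411 grip 0.0 q [ 10.   6. 118.   0.  56. -96.]
```

```bash
python3 -m handwheel '[0.035,0,-0.0015,0.02,0,0,0,0.035,0,0,0.02,0,0,0,0.035,0,0,0.012,0,0,0,0.035,0,0,0,0,0,0,0.035,0,0,0,0,0,0]'
python3 -c "
from h import *
to(506.8,112.4,64,195.8)"
```

```text
time: 19.3
eef_pos: [508.3, 113.5, 65.7]
tcp_rot: [-0.138, 0.99, 0.0, 0.001]
contact_force: [-0.0, -0.1, 0.4]
finger_gap: 0.412
gripper_force: 0.0
turn [-0.01  0.09  0.04] shift mm [ 1.8 -0.6  1.7] pos [508.3 113.5  65.7] F [-0.  -0.1  0.4] t 19.3 gap 0.412 grip 0.0 q [ 10.  10. 120.   0.  50. -96.]
```

Close, lift gently 180 mm.

```bash
python3 -m handwheel '[0.035,0,-0.0005,0.001,0,0,0,0,0,0,0,0,0,0,0,0,0,0,0,0,0,0,0,0,0,0,0,0,0,0,0,0,0,0,0,0,0,0,0,0,0,0,0,0,0,0,0,0,0,0,0,0,0,0,0,0]' 80
python3 -m handwheel '[0,0,0,-0.005,0,0,0,0,0,0,-0.01,0,0,0,0,0,0,-0.02,0,0,0,0,0,0,-0.03,0,0,0,0,0,0,-0.03,0,0,0,0,0,0,-0.03,0,0,0,0,0,0,-0.03,0,0,0,0,0,0,-0.02,0,0,0,0,0,0,-0.01,0,0,0,0,0,0,0,0,0,0]'
python3 - <<'E'
from h import *
to(510.8,52.3,220,195.85)
E
```

```text
time: 20.1
eef_pos: [508.3, 112.4, 64.6]
tcp_rot: [-0.137, 0.991, 0.0, 0.001]
contact_force: [-1.5, 1.2, 5.2]
finger_gap: 0.091
gripper_force: 79.1
time: 21.1
eef_pos: [508.4, 112.3, 250.4]
tcp_rot: [-0.137, 0.991, 0.0, 0.002]
contact_force: [0.5, -0.7, -1.4]
finger_gap: 0.091
gripper_force: 78.3
turn [-0.03  0.19 -0.06] shift mm [ 14.1 -58.4  30.4] pos [508.4 112.3 250.4] F [ 0.5 -0.7 -1.4] t 21.1 gap 0.091 grip 78.3 q [ 10.  -2. 111.  -0.  71. -96.]
```

```bash
python3 -m handwheel '[0,0,0,0,0,0,4,0,0,0,0,0,0,8,0,0,0,0,0,0,8,0,0,0,0,0,0,8,0,0,0,0,0,0,8,0,0,0,0,0,0,8,0,0,0,0,0,0,8,0,0,0,0,0,0,8,0,0,0,0,0,0,8,0,0,0,0,0,0,8,0,0,0,0,0,0,8,0,0,0,0,0,0,8]'
python3 -m handwheel '[0,0,0,0,0,0,8,0,0,0,0,0,0,8,0,0,0,0,0,0,8,0,0,0,0,0,0,8,0,0,0,0,0,0,8,0,0,0,0,0,0,8,0,0,0,0,0,0,8,0,0,0,0,0,0,8,0,0,0,0,0,0,8,0,0,0,0,0,0,8,0,0,0,0,0,0,8,0,0,0,0,0,0,0]'
python3 - <<'E'
from h import *
to(510.8,52.3,160,15.85)
E
```

```text
time: 22.3
eef_pos: [506.2, 112.0, 246.1]
tcp_rot: [0.619, 0.785, -0.002, -0.001]
contact_force: [-0.2, -0.2, -2.3]
finger_gap: 0.095
gripper_force: 78.2
time: 23.5
eef_pos: [506.3, 112.1, 246.3]
tcp_rot: [0.991, 0.137, -0.002, -0.0]
contact_force: [0.1, -1.0, -2.1]
finger_gap: 0.092
gripper_force: 78.2
turn [-0.03  0.22 -0.09] shift mm [-12.   58.7  86.3] pos [506.3 112.1 246.3] F [ 0.1 -1.  -2.1] t 23.5 gap 0.092 grip 78.2 q [ 10.  -2. 111.   0.  71.  84.]
```

```bash
python3 -m handwheel '[0,-0.002,0.01,0.01,0,0,0,0,-0.004,0.02,0.02,0,0,0,0,-0.004,0.02,0.025,0,0,0,0,-0.002,0.009,0.025,0,0,0,0,0,0,0.025,0,0,0,0,0,0,0.015,0,0,0,0,0,0,0,0,0,0,0,0,0,0,0,0,0]'
python3 - <<'E'
from h import *
to(510.8,52.3,97,15.85)
s=snap('top','h1.png');t=snap('side','h2.png')
a=cv2.resize(s['frame'][140:265,280:410],(416,400),interpolation=cv2.INTER_CUBIC)
b=cv2.resize(t['frame'][170:265,250:370],(505,400),interpolation=cv2.INTER_CUBIC)
b=cv2.resize(b,(384,304));b=np.vstack([b,np.zeros((96,384,3),np.uint8)])
cv2.imwrite('pics/h.png',np.hstack([a,b])[:,:,::-1])
E
```

```text
time: 24.3
eef_pos: [511.4, 51.8, 127.7]
tcp_rot: [0.99, 0.138, -0.001, -0.0]
contact_force: [0.0, -0.9, -1.4]
finger_gap: 0.092
gripper_force: 78.3
turn [-0.02  0.1   0.01] shift mm [-0.5 -0.7 30.7] pos [511.4  51.8 127.7] F [ 0.  -0.9 -1.4] t 24.3 gap 0.092 grip 78.3 q [  3.   4. 118.  -0.  57.  77.]
```

View pics/h.png

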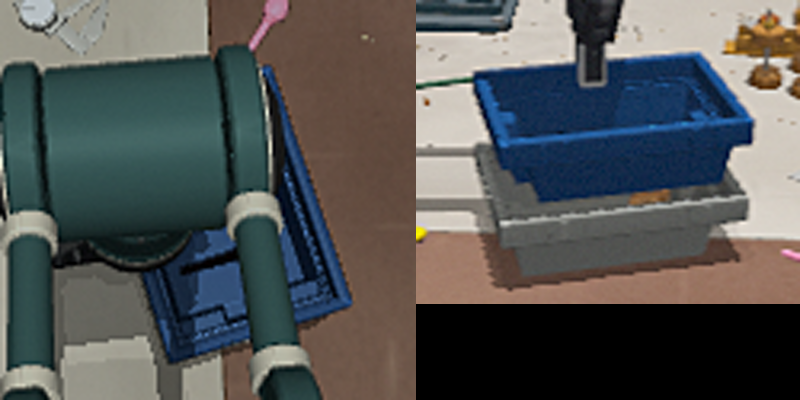

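```bash
python3 - <<'E'
from h import *
a=np.radians(15.85);u=np.array([np.cos(a),np.sin(a)]);v=np.array([-u[1],u[0]])
st=ctrl.read_state();T=st['eef_pos'];z=T[2]-4;C=T[:2]-65*v
s=snap('top');hsv,b=bins(s);b=roi(b,315,395,155,262)
c=max(cv2.findContours(b,0,1)[0],key=cv2.contourArea)[:,0]
P=np.array([ray(s,p,z)[:2] for p in c])-np.array([528.3,-10])
print('top: right edge',np.sort(P@-v)[-8:].round(1),'near edge',np.sort(P@-u)[-6:].round(1))
h=cv2.approxPolyDP(cv2.convexHull(c),3,True)[:,0];print([(p.tolist(),(ray(s,p,z)[:2]-C).round(1).tolist()) for p in h])
t=snap('side');hsv,b=bins(t);b=roi(b,250,370,160,250)
c=max(cv2.findContours(b,0,1)[0],key=cv2.contourArea)
h=cv2.approxPolyDP(cv2.convexHull(c),2.5,True)[:,0];print('side hull',h.tolist())
for i,j in((1,1),(1,-1),(-1,-1),(-1,1)):
    Q=np.r_[C+i*95*u+j*70*v,z];print(i,j,'side',proj(t,Q).round(1),'top',proj(s,Q).round(1))
print(C,z)
E
```

```text
top: right edge [-0.6  0.   0.1  0.8  0.9  1.6  2.3  3. ] near edge [92.  92.1 92.3 92.4 92.4 92.5]
[([350, 210], [-13.0, -2.6]), ([357, 244], [-92.3, -15.5]), ([333, 252], [-109.0, 40.4]), ([324, 225], [-46.3, 59.2]), ([340, 212], [-17.0, 20.9])]
side hull [[355, 207], [354, 214], [344, 226], [289, 232], [277, 222], [268, 194], [338, 186]]
1 1 side [338.5 185.5] top [308.1 175.6]
1 -1 side [355.7 207.2] top [364.1 158.3]
-1 -1 side [275.3 215. ] top [390.3 234.3]
-1 1 side [266.6 191.5] top [332.6 252.7]
[530.62038085 -10.45113498] 125.3616016449129
```

```bash
python3 -m handwheel '[0,0,0,0,0,0,0,0,0,0,0,0,0,0,0,0,0,0,0,0,0,0,0,0,0,0,0,0]' >/dev/null; python3 - <<'E'
from h import *
a=np.radians(15.85);u=np.array([np.cos(a),np.sin(a)]);v=np.array([-u[1],u[0]])
G=np.array([528.3,-10])
for k in range(4):
    T=ctrl.read_state()['eef_pos']
    s=snap('top');hsv,b=bins(s);b=roi(b,315,395,155,262)
    ys,xs=np.where(b>0);P=np.array([ray(s,p,124)[:2] for p in zip(xs,ys)])-G
    U=P@u;V=P@v
    r=[np.percentile(-V[(U>i)&(U<i+15)],99.5) for i in (-80,-60,-40,0,30,60)]
    n=[np.percentile(-U[(V>i)&(V<i+15)],99.5) if ((V>i)&(V<i+15)).sum()>20 else None for i in (-65,-20,0,20,45)]
    print(T.round(1),'right',np.round(r,1),'near',n)
E
```

```text
[512.1  52.3 128.7] right [69.3 69.5 69.2 69.7 69.2 69.5] near [np.float64(92.95963790560789), None, np.float64(91.83682070528822), np.float64(93.95617295863462), np.float64(92.94224978256997)]
[512.1  52.3 128.6] right [69.3 69.5 69.2 69.7 69.2 69.5] near [np.float64(92.96065082923668), None, np.float64(93.22333837149303), np.float64(93.96257435919685), np.float64(92.94124131843797)]
[512.1  52.3 128.5] right [69.3 69.5 69.2 69.7 69.2 69.5] near [np.float64(92.96115729105108), None, np.float64(93.22333837149303), np.float64(93.96897575975908), np.float64(92.94224978256997)]
[512.1  52.3 128.5] right [69.3 69.5 69.2 69.7 69.2 69.5] near [np.float64(92.96217021467989), None, np.float64(93.23125632388461), np.float64(93.96257435919685), np.float64(92.94174555050398)]
```

```bash
python3 -m handwheel '[0,-0.002,0,0.005,0,0,0,0,0,0,0.01,0,0,0,0,0,0,0.005,0,0,0,0,0,0,0.003,0,0,0,0,0,0,0,0,0,0,0,0,0,0,0,0,0]'
python3 -m handwheel '[0,0,0,0.001,0,0,0,0,0,0,0.001,0,0,0,0,0,0,0.001,0,0,0,0,0,0,0.001,0,0,0,0,0,0,0,0,0,0]'
python3 -c "
from h import *
to(510,52.3,97,15.85)"
```

```text
time: 25.7
eef_pos: [510.2, 51.7, 105.4]
tcp_rot: [0.991, 0.137, -0.0, -0.0]
contact_force: [-0.5, -0.1, -0.7]
finger_gap: 0.095
gripper_force: 78.3
time: 26.2
eef_pos: [510.0, 51.7, 101.4]
tcp_rot: [0.991, 0.137, -0.0, -0.0]
contact_force: [-0.2, -0.0, -0.7]
finger_gap: 0.092
gripper_force: 78.3
turn [-0.    0.01 -0.05] shift mm [ 0.1 -0.6  4.4] pos [510.   51.7 101.4] F [-0.2 -0.  -0.7] t 26.2 gap 0.092 grip 78.3 q [  3.   6. 120.   0.  54.  77.]
```

```bash
python3 -m handwheel '[0,0,-0.0003,0.001,0,0,0,0,0,0,0.001,0,0,0,0,0,0,0.0005,0,0,0,0,0,0,0,0,0,0,0,0,0,0,0,0,0]'
python3 -m handwheel '[0,0,0,0.0007,0,0,0,0,0,0,0.0007,0,0,0,0,0,0,0,0,0,0,0,0,0,0,0,0,0]'
```

```text
time: 26.7
eef_pos: [510.1, 52.0, 99.0]
tcp_rot: [0.991, 0.137, -0.0, -0.0]
contact_force: [-0.3, 0.3, -1.3]
finger_gap: 0.092
gripper_force: 78.3
time: 27.1
eef_pos: [510.1, 52.0, 97.6]
tcp_rot: [0.991, 0.137, 0.0, -0.0]
contact_force: [-0.2, 0.2, -0.7]
finger_gap: 0.094
gripper_force: 78.3
```

```bash
python3 -m handwheel '[0,0,0,0.0006,0,0,0,0,0,0,0,0,0,0,0,0,0,0,0,0,0]'
python3 -m handwheel '[0,0,0,0.0006,0,0,0,0,0,0,0,0,0,0,0,0,0,0,0,0,0]'
```

```text
time: 27.4
eef_pos: [510.1, 52.1, 97.5]
tcp_rot: [0.991, 0.137, 0.0, -0.0]
contact_force: [-3.6, 1.3, 6.2]
finger_gap: 0.095
gripper_force: 79.2
time: 27.7
eef_pos: [510.1, 52.2, 97.3]
tcp_rot: [0.991, 0.137, -0.0, -0.0]
contact_force: [-5.6, 1.5, 8.2]
finger_gap: 0.091
gripper_force: 79.8
```

```bash
python3 -m handwheel '[0,-0.0008,0,0,0,0,0,0,0,0,0,0,0,0,0,0,0,0,0,0,0]'
python3 -m handwheel '[0,-0.0007,0,0,0,0,0,0,0,0,0,0,0,0,0,0,0,0,0,0,0]'
```

```text
time: 28.0
eef_pos: [510.0, 52.1, 97.4]
tcp_rot: [0.991, 0.137, 0.001, -0.0]
contact_force: [-2.8, 2.3, 6.6]
finger_gap: 0.09
gripper_force: 79.4
time: 28.3
eef_pos: [510.0, 52.0, 97.5]
tcp_rot: [0.991, 0.137, 0.002, -0.0]
contact_force: [-0.9, 2.3, 5.7]
finger_gap: 0.091
gripper_force: 79.2
```

```bash
python3 -m handwheel '[0.012,0,0,0,0,0,0,0.02,0,0,0,0,0,0,0.035,0,0,0,0,0,0,0.035,0,0,0,0,0,0,0.035,0,0,0,0,0,0]' 40
python3 -m handwheel '[0.035,0,0,-0.01,0,0,0,0.035,0,0,-0.03,0,0,0,0.035,0,0,-0.05,0,0,0,0.035,0,0,-0.05,0,0,0,0.035,0,-0.045,0,0,0,0,0.035,0,-0.045,0,0,0,0,0.035,0,-0.045,0,0,0,0,0.035,0,-0.045,0,0,0,0,0.035,0,-0.045,0,0,0,0,0.035,0,-0.045,0,0,0,0,0.035,0,-0.045,0,0,0,0,0.035,0,-0.045,0,0,0,0]'
python3 - <<'E'
from h import *
a=np.radians(15.85);u=np.array([np.cos(a),np.sin(a)]);v=np.array([-u[1],u[0]])
s=snap('top','z1.png');hsv,b=bins(s);b=roi(b,300,400,150,270);c,d,_=rect(s,b,93);print('blue',c,d,_,'rel',(c-[528.3,-10])@u,(c-[528.3,-10])@v)
k=roi(cv2.inRange(hsv,(0,0,0),(180,255,25)),325,375,180,240)
n,l,st,cc=cv2.connectedComponentsWithStats(k);print(st[1:,4],cc[1:].round())
t=snap('side','z2.png');hsv,b=bins(t);b=roi(b,250,370,160,250)
cn=max(cv2.findContours(b,0,1)[0],key=cv2.contourArea)
print('side hull',cv2.approxPolyDP(cv2.convexHull(cn),1.8,True)[:,0].tolist())
for z in(93,104):
  for i,j in((1,1),(1,-1),(-1,-1),(-1,1)): print(z,i,j,proj(t,np.r_[c+i*95*u+j*70*v,z]).round(1))
E
```

```text
time: 28.8
eef_pos: [508.4, 51.4, 96.1]
tcp_rot: [0.991, 0.137, -0.0, 0.0]
contact_force: [0.6, 0.2, 0.1]
finger_gap: 0.411
gripper_force: 0.0
time: 30.0
eef_pos: [410.0, 399.8, 237.4]
tcp_rot: [0.991, 0.137, 0.001, -0.0]
contact_force: [0.5, -0.4, 0.0]
finger_gap: 0.412
gripper_force: 0.0
blue [527.4 -10.3] [188.1 139.2] 15.86 rel -0.9477179671094822 -0.04278615217368644
[  2   2   2  19   1   2   2   1   3   1   1   5   1   1   1   1   1   1
   1   1 105   2   1   2   1   1   2   1   2   1   2  32   1   2   1   1
 100   1   1   2   1   1   1   1   1   1   1   1   3   2   1   1   2] [[343. 180.]
 [346. 180.]
 [358. 182.]
 [367. 188.]
 [327. 183.]
 [330. 182.]
 [330. 185.]
 [342. 184.]
 [343. 186.]
 [359. 185.]
 [327. 186.]
 [334. 188.]
 [339. 187.]
 [362. 187.]
 [360. 188.]
 [363. 189.]
 [361. 191.]
 [364. 192.]
 [362. 194.]
 [365. 195.]
 [347. 204.]
 [363. 196.]
 [366. 197.]
 [370. 198.]
 [364. 200.]
 [367. 201.]
 [371. 200.]
 [365. 203.]
 [372. 204.]
 [366. 206.]
 [373. 206.]
 [330. 224.]
 [367. 209.]
 [374. 210.]
 [368. 212.]
 [369. 215.]
 [352. 221.]
 [372. 217.]
 [370. 218.]
 [371. 220.]
 [372. 224.]
 [373. 227.]
 [373. 229.]
 [366. 231.]
 [369. 230.]
 [361. 233.]
 [326. 234.]
 [362. 235.]
 [362. 238.]
 [364. 237.]
 [342. 239.]
 [344. 238.]
 [358. 239.]]
side hull [[353, 219], [352, 226], [345, 230], [280, 237], [275, 232], [268, 203], [336, 197]]
93 1 1 [336.9 196.7]
93 1 -1 [353.7 219.5]
93 -1 -1 [274.3 227.8]
93 -1 1 [265.8 203.1]
104 1 1 [337.  192.9]
104 1 -1 [353.9 215.3]
104 -1 -1 [274.2 223.5]
104 -1 1 [265.7 199.2]
```

```bash
python3 - <<'E'
from h import *
a=np.radians(15.85);u=np.array([np.cos(a),np.sin(a)]);v=np.array([-u[1],u[0]]);c=np.array([527.4,-10.3])
t=snap('side');f=cv2.cvtColor(t['frame'],cv2.COLOR_RGB2HSV).astype(int)
def line(j,z,sgn):
    for x in range(276,346,7):
        # point on line at this column
        L=np.linspace(-93,93,400);Q=np.array([proj(t,np.r_[c+l*u+j*v,z]) for l in L])
        k=np.argmin(abs(Q[:,0]-x));y=Q[k,1]
        if abs(Q[k,0]-x)>1: continue
        y0=int(round(y));S=f[y0-6:y0+7,x-1:x+2,1].mean(1)
        th=(S[:3].mean()+S[-3:].mean())/2
        g=np.abs(np.diff(S));w=np.where(g>0.5*g.max(),g,0);e=(w*(np.arange(12)+.5)).sum()/w.sum()+y0-6
        print(j,x,round(L[k]),'pred',round(y,1),'edge',round(e,1),'diff',round(e-y,2))
line(70,93,1);line(-70,71,-1)
E
```

```text
70 276 -69 pred 202.2 edge 202.5 diff 0.34
70 283 -51 pred 201.5 edge 201.5 diff -0.03
70 290 -32 pred 200.9 edge 201.1 diff 0.23
70 297 -14 pred 200.3 edge 200.5 diff 0.23
70 304 5 pred 199.6 edge 200.0 diff 0.31
70 311 24 pred 199.0 edge 199.5 diff 0.5
70 318 43 pred 198.4 edge 198.5 diff 0.12
70 325 62 pred 197.7 edge 198.1 diff 0.34
70 332 81 pred 197.1 edge 197.5 diff 0.38
-70 276 -92 pred 236.2 edge 234.5 diff -1.69
-70 283 -76 pred 235.4 edge 237.5 diff 2.07
-70 290 -59 pred 234.7 edge 236.5 diff 1.84
-70 297 -43 pred 233.9 edge 235.5 diff 1.63
-70 304 -26 pred 233.1 edge 234.8 diff 1.72
-70 311 -10 pred 232.3 edge 234.1 diff 1.76
-70 318 8 pred 231.5 edge 233.5 diff 1.96
-70 325 24 pred 230.8 edge 232.5 diff 1.72
-70 332 42 pred 230.0 edge 231.5 diff 1.49
-70 339 59 pred 229.2 edge 230.9 diff 1.66
```

```bash
python3 -c "
from cell import ctrl
print(ctrl.job_done())"
```

```text
the job is handed in; nothing more can be done
None
```

I handed the job in after about 30 s of robot time. In the last images the blue bin stands half-turned on the grey bin's ledges, about level and centred to about 1 mm, with both pegs in it. I left the bridge blanks in the grey bin, but the blue bin now hides them. No verdict came back.

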